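# Flip the soap display board over against its step and set the soap on it

## Robot

A 6-joint arm with a two-finger parallel gripper is mounted at the origin on a cart in front of the work surface, level with it; the furniture and walls round the work are solid. World frame = base frame: x ahead of the robot, y to its left, z up, the work surface at z = 0. Lengths are in m, angles in rad, forces in N, time in s.
With the tool pointing down it reaches from about 0.4 to 0.925 m from the base axis. Payload 3.4 kg.
Tool frame: the origin (TCP) lies on the centre line of the jaws, within the pads' length; the fingertips stand 14 mm ahead of it and the grasp point (between the pads) lies 5 mm behind it; z points along the fingers, y is the line along which they close (so a half turn about z gives the same grasp; the last joint's range is limited). The gripper opens to 85 mm and grips with 20 to 120 N. Pads are 22 mm wide; open, the fingers measure 114 mm over their backs; the gripper's body (76 mm by 85 mm) begins 54 mm behind the grasp point. The pads swing forward as they close: fully open they stand 13 mm farther back than shut.
Start: joints at [1.196, 0.307, 1.506, -0, 1.328, -0.073], TCP at [0.171, 0.549, 0.245] pointing down, gripper open.
Joint ranges: [-3.12, 3.12], [-1.05, 2.28], [0.14, 2.33], [-1.42, 4.57], [0.1, 2.73], [-2.68, 2.68]. Speed limits (rad/s): [2.57, 2.57, 3.14, 3.14, 3.14, 3.14].

## Interface

Orientations are given as a unit quaternion [x, y, z, w].
In Python, from plant import arm gives the robot as it stands.
- The arm moves only by the tool carry_out, never from a script. Its argument "rows" is text: rows parted by semicolons, each of 7 numbers parted by spaces: the finger opening in m, from 0 to 0.0854, then the shift along the world's x, y, z in m, then the turn, a rotation vector about the world's x, y, z in degrees. In form: gripper x y z wx wy wz; .... A call has 1 to 20 rows; each row shifts and turns the commanded pose from where the row before left it; what a row does not reach is not made up. A row lasts 1/8 s, in which the tool goes at most 62.5 mm and 10.7 degrees, less where a joint would pass 70% of its speed; a pose out of reach is approached as far as the arm can. A call with a gripper value outside its range is refused whole. The fingers move at their own pace and stop on an object; "grip_force" is the grip in N (left out, the last holds). Time passes only in rows, so rows that do not move let the fingers close. It gives the time, the measured TCP pose, the force, the opening and the grip force at its end, in the units of the state.
- arm.sense(): the state, without advancing time (a new reading comes with each control period).
- arm.capture(name): name is "side" or "top" or "wrist"; returns the picture (384x512x3 uint8, red, green, blue); there is no depth.
- arm.camera_info(name): a dict with "fx", "fy", "cx", "cy" (pixels), "view" (4x4, takes a point from world to camera coordinates). Camera axes: x right, y down, z forward; pixel columns grow to the right and rows downward; lengths in m; the calibration is good to about 2 mm. A picture is of the moment at which its call begins: read the wrist's pose just before it. camera_info takes no time and is no camera call; for the wrist camera it gives the pose at the moment of the call.
- arm.hand_in(): hands the job in; it is judged then, once.
Trained networks look in the newest picture that a camera, given by its name, has taken for a name from the list of things; names that differ only in an ending like _2 or _b are one class to them, and where a whole thing is asked for, a point or a joint stands for the part that bears it (a point fixed in the world has none). Each returns a list of dicts, best first, with "score" (0 to 1); they miss things now and then, are a little off and sometimes report something else, mostly with a low value. They report only what shows in the picture. A call takes as long as a camera call. They do not tell look-alikes from the thing itself.
- arm.regions_of(label, camera): "mask" (384x512 bool, what is visible of it) and "centre" ([column, row] in pixels, amid what is visible of it).
The state is a dict: "time_s": time; "joint_positions": joint angles; "joint_velocities": joint speeds; "effort": joint torques, N m; "tool_pos": TCP position; "tool_rot": TCP orientation; "force": force on the tool from outside, world axes, zero at the start; "torque": the same for the moment, N m; "width": finger opening in m; "finger_force": force on a finger pad.
Only numpy, scipy, OpenCV 4.12 (cv2) and the standard library are available. Lean on these libraries where they do the work, as an engineer would, in place of code of your own. Each camera call takes 0.05 s, during which the arm holds its last target. There are 200 camera calls.

## Task

The wooden paddle board lies upside down beside the low display step. Push its foot up against the side of the step, stand it up there, handle uppermost and foot still down on the counter, and lay it over onto the step, without letting it fall, so that its raised frame faces up and the whole blade lies squarely on the step with the handle sticking out on the far side. Then lay the soap bar from the counter flat inside the frame; leave the stapler, card reader, bell and thick tape roll where they are.

Things in the scene. Friction and masses are not known exactly. Their poses are not given: they have to be found in the camera images.
- step: low wooden display step, a block 164 x 140 x 25 mm fixed to the counter. Origin: centre of its underside; its x axis lies along the 164 mm and points to the side on which the board starts. The upright side that serves as fence is at x = +82 mm, 140 mm wide and 25 mm high; the top is 25 mm above the counter.
- board_mid (a point): centre of the blade of the loose wooden paddle board, about 0.22 kg (varies). Blade 124 x 100 x 12 mm; a handle 28 wide, 12 thick, 74 long carries on from the middle of one end (198 over all); the other end is the foot. x toward the handle, y across the board, z out of the plain back: up at the start, down once flipped. At the start blade and handle stand 6 to 18 mm above the counter.
- board_bed (a point): middle of the blade's frame-side face, 6 mm from board_mid along its -z; same axes. Round it is a low raised rectangular frame, centred on the blade: outside 104 mm (along x) by 80 mm, inside 92 x 68 mm, standing 6 mm out from the face. At the start the board rests on this frame.
- board_grip (a point): middle of the board's handle (in width and thickness), 108 mm from board_mid along its x, 46 mm out from the blade's shoulder, 28 mm from the handle's end; 12 mm above the counter at the start. Same axes as board_mid. Held lightly (about 5 N) across its 28 mm width, the handle turns between the fingers as the board pivots.
- board_foot (a point): middle of the board's foot end, half-way through the 12 mm thickness, 62 mm from board_mid along its -x. Same axes.
- soap_mid (a point): centre of the loose cream soap bar with a paper band, 53 mm (x) by 78 mm (y) by 27 mm high, 0.09 kg, lying flat on the counter; x across it, y along its length, z up. This point is 13.5 mm above its underside.
- stapler_mid (a point): centre of a loose stapler, 34 x 131 x 41 mm; a bystander.
- reader_mid (a point): centre of a loose card reader, 153 x 73 x 44 mm; a bystander.
- bell_mid (a point): centre of a loose counter bell, 70 mm across, 50 mm high; a bystander.
- thick_tape_mid (a point): centre of a loose thick roll of packing tape, 90 mm across, 48 mm high; a bystander.
Not all that is in view belongs to the job. What is shaped like the part that bears soap_mid but orange is not meant.

How it is judged:
On the way, in this order (a step that is already met when the one before it is completed fails the run):
1. the board stands steeply (within about 25 degrees of upright), frame side away from the step, its foot down on the counter (within 15 mm) and against the side of the step (within 25 mm) (angle between board_mid's own z axis and vertical between 1.13 and 2.01 rad and x of board_foot in the frame of step between 0.075 and 0.107 m and y of board_foot in the frame of step between -0.06 and 0.06 m and height (world z) of board_foot below 0.015 m and z of board_grip in the frame of step above 0.12 m), for 0.1 s.
2. the board lies frame up, flat and squarely on the step (angle between board_mid's own z axis and vertical above 3.03 rad and x of board_mid in the frame of step between -0.022 and 0.022 m and y of board_mid in the frame of step between -0.022 and 0.022 m and angle between the x axis of board_mid and the x axis of step, either way round below 0.2 rad and z of board_mid in the frame of step between 0.027 and 0.035 m), for 0.2 s.
At the end, for the whole second after the job is handed in: Board flat, frame up, on the step, handle out on the far side, blade centre within 22 mm of the step's centre each way, sides within 0.2 rad; soap flat on the blade inside the frame, centre within 13 mm of the blade's centre each way; both at rest (all of step 2 and x of soap_mid in the frame of board_mid between -0.013 and 0.013 m and y of soap_mid in the frame of board_mid between -0.013 and 0.013 m and z of soap_mid in the frame of board_mid between -0.0225 and -0.016 m and angle between soap_mid's own z axis and vertical below 0.12 rad and linear speed of each of board, soap below 0.02 m/s and x of board_grip in the frame of step below -0.05 m); the robot touches nothing.
It fails at once if the board is let fall or flung over (turns faster than 7 rad/s) (angular speed of board above 7 rad/s).
It fails at once if the stapler, card reader, bell or tape roll is moved more than 30 mm (distance of any of stapler_mid, reader_mid, bell_mid, thick_tape_mid from where it was at the start of the episode above 0.03 m).
It also fails if it takes over 59 s, if anything falls off the work surface, if the arm or the gripper's body presses on something with over 40 N, if the wrist force passes 120 N, or if a joint passes its speed limit or range.

## Working session

There is one attempt and no reset: what is moved stays moved. The work goes in short steps, Python scripts to look and compute and a tool call to move; the robot and the scene stay as the last step left them, time stands still between calls to the robot, and variables do not carry over. Pictures are saved under pics/ and viewed, at most 11 in all, crops included, and the job is handed in when it is done.

Besides the shell and the picture viewer there is one more tool, called after "Emit:" by a JSON object that holds its "api" and its "payload". carry_out: Moves the arm, as the interface text tells. Its arguments: {"type":"object","properties":{"rows":{"type":"string"},"grip_force":{"type":"number"}},"required":["rows"]}

```bash
mkdir -p pics; cat > h.py <<'E'
import numpy as np, cv2
from plant import arm
def ray(cam,u,v,z,info=None):
    i=info or arm.camera_info(cam); V=np.array(i["view"]); R=V[:3,:3]; c=-R.T@V[:3,3]
    d=R.T@np.array([(u-i["cx"])/i["fx"],(v-i["cy"])/i["fy"],1.]); return c+d*(z-c[2])/d[2]
def proj(cam,p,info=None):
    i=info or arm.camera_info(cam); V=np.array(i["view"]); q=V[:3,:3]@np.array(p)+V[:3,3]
    return np.array([i["fx"]*q[0]/q[2]+i["cx"],i["fy"]*q[1]/q[2]+i["cy"]])
def quad(cam,mask,z,info=None):
    c=max(cv2.findContours(mask.astype(np.uint8),0,1)[0],key=cv2.contourArea)[:,0,:]
    P=np.array([ray(cam,u,v,z,info)[:2] for u,v in c]).astype(np.float32)
    return cv2.minAreaRect(P*1000)
E
python3 - <<'E'
from h import *
im={n:arm.capture(n) for n in("top","side")}
cv2.imwrite("pics/a.png",cv2.cvtColor(np.hstack([im["top"],im["side"]]),4) if 0 else cv2.resize(np.hstack([im["top"],im["side"]])[:,:,::-1],(800,300)))
cv2.imwrite("pics/top.png",cv2.resize(im["top"][:,:,::-1],(800,600)))
for n,z in [("step",.025),("board_mid",.018),("soap_mid",.027),("stapler_mid",.04),("reader_mid",.044),("bell_mid",.03),("thick_tape_mid",.048)]:
  for r in arm.regions_of(n,"top")[:3]:
    print(n,round(r["score"],2),np.round(r["centre"]),ray("top",*r["centre"],z).round(3),quad("top",r["mask"],z))
i=arm.camera_info("side");print(np.array(i["view"]).round(2).tolist())
E
```

```text
step 0.77 [262. 201.] [0.529 0.048 0.025] ((527.9741821289062, 53.284549713134766), (163.72555541992188, 142.4444580078125), 80.74880981445312)
board_mid 0.58 [185. 193.] [0.554 0.251 0.018] ((550.912353515625, 279.76007080078125), (197.45716857910156, 96.91191864013672), 89.80795288085938)
soap_mid 0.82 [282. 262.] [ 0.371 -0.005  0.027] ((366.1072692871094, -1.5083808898925781), (55.322757720947266, 78.98758697509766), 59.03715896606445)
soap_mid 0.62 [380. 216.] [ 0.489 -0.261  0.027] ((483.2185363769531, -262.1388244628906), (56.1323127746582, 82.98262786865234), 56.452239990234375)
soap_mid 0.55 [340. 188.] [ 0.563 -0.158  0.027] ((562.4666137695312, -151.1509246826172), (83.71775817871094, 61.218379974365234), 79.16083526611328)
reader_mid 0.83 [348. 267.] [ 0.358 -0.171  0.044] ((361.7398986816406, -175.03079223632812), (73.15447998046875, 148.57432556152344), 64.62407684326172)
bell_mid 0.93 [344. 145.] [ 0.679 -0.173  0.03 ] ((680.835693359375, -176.0863494873047), (66.53944396972656, 74.70609283447266), 88.34844207763672)
[[0.96, -0.27, 0.0, -0.51], [-0.15, -0.55, -0.82, 0.15], [0.23, 0.79, -0.57, 1.12], [0.0, 0.0, 0.0, 1.0]]
```

View pics/top.png

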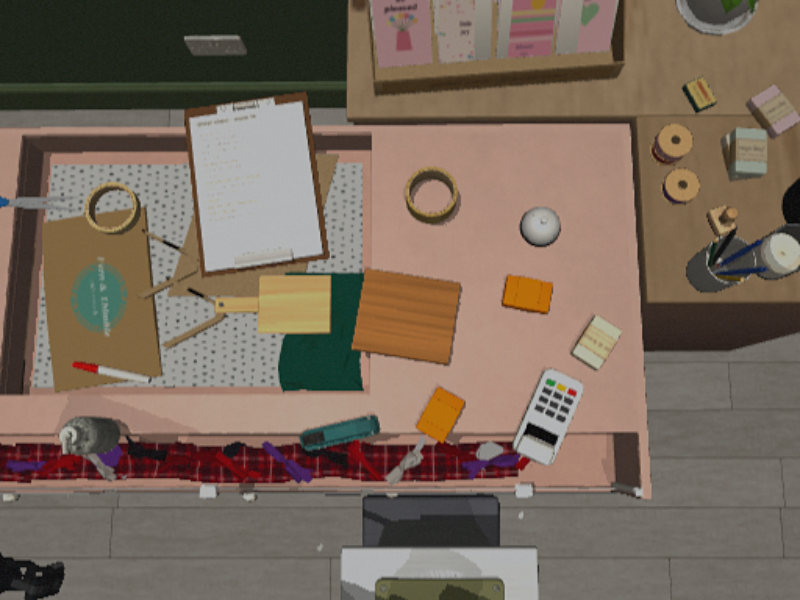

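View pics/a.png

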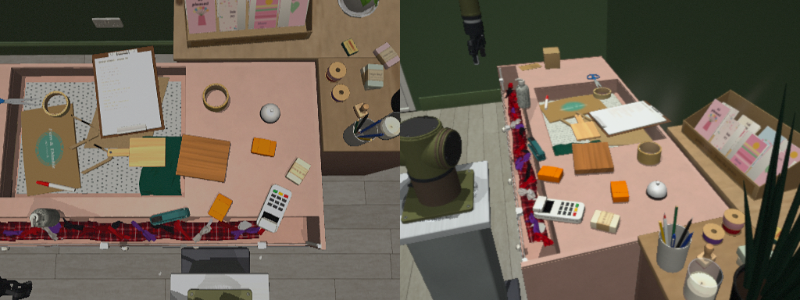

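Top view (800×600): the step is at (407,316), and the board is at about (275,305) with its handle on the left. The soap candidates are the orange bars at (527,294) and (441,414) and the cream banded bar at (597,342). The cream one fits the description, and I'll confirm it in a crop.

```bash
python3 - <<'E'
from h import *
from scipy.spatial.transform import Rotation as R
s=arm.sense();print(s["tool_pos"],R.from_quat(s["tool_rot"]).as_matrix().round(3).tolist(),s["width"])
for l in("stapler_mid","thick_tape_mid"):
  arm.capture("side")
  for r in arm.regions_of(l,"side")[:2]: print(l,r["score"],ray("side",*r["centre"],.022))
t=arm.capture("top"); cv2.imwrite("pics/crop.png",cv2.resize(t[170:270,250:410,::-1],(800,500),interpolation=2))
# board handle axis vs blade
m=arm.regions_of("board_mid","top")[0]["mask"]; v,u=np.nonzero(m)
P=np.array([ray("top",a,b,.018)[:2] for a,b in zip(u,v)])
for y in np.arange(.18,.39,.02):
  q=P[abs(P[:,1]-y)<.004]; print(round(y,2),q[:,0].min().round(3) if len(q) else 0,q[:,0].max().round(3) if len(q) else 0)
print(P[:,1].min(),P[:,1].max())
E
```

```text
[0.17091221 0.54896046 0.24518929] [[-0.955, 0.297, -0.0], [0.297, 0.955, -0.0], [0.0, -0.0, -1.0]] 0.08540740824627228
stapler_mid 0.9 [0.33356128 0.14508243 0.022     ]
thick_tape_mid 0.69 [0.54415184 0.21396758 0.022     ]
thick_tape_mid 0.61 [0.74843262 0.01546618 0.022     ]
0.18 0.502 0.593
0.2 0.502 0.599
0.22 0.502 0.599
0.24 0.502 0.599
0.26 0.5 0.599
0.28 0.502 0.599
0.3 0.503 0.599
0.32 0.537 0.564
0.34 0.537 0.564
0.36 0.537 0.562
0.38 0.543 0.556
0.18118557998547757 0.3783776719915096
```

View pics/crop.png

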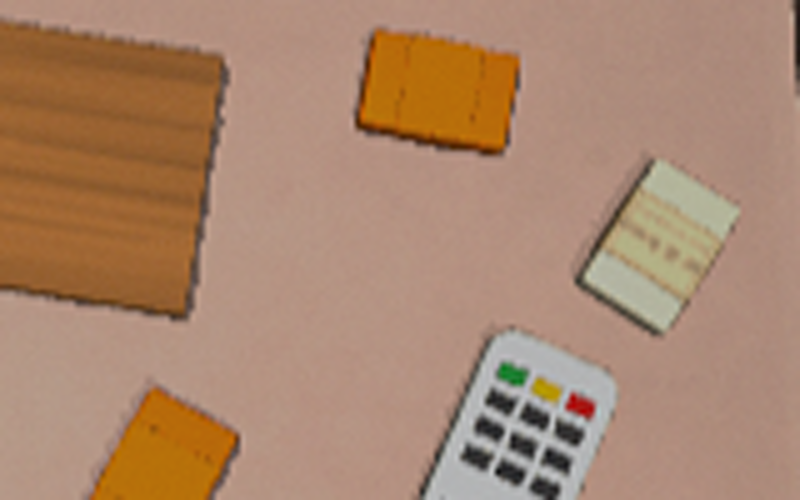

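The enlarged crop confirms it: the cream bar with a paper band is at crop (660,245), i.e. (0.483,−0.262). The orange bars at (438,92) and (165,450) are the look-alikes. Now I'll go above the handle.

Emit:
{"api": "carry_out", "payload": {"rows": "0.05 0.038 -0.02 -0.012 0 0 -7.3;0.05 0.038 -0.02 -0.012 0 0 -7.3;0.05 0.038 -0.02 -0.012 0 0 -7.3;0.05 0.038 -0.02 -0.012 0 0 -7.3;0.05 0.038 -0.02 -0.012 0 0 -7.3;0.05 0.038 -0.02 -0.012 0 0 -7.3;0.05 0.038 -0.02 -0.012 0 0 -7.3;0.05 0.038 -0.02 -0.012 0 0 -7.3;0.05 0.038 -0.02 -0.012 0 0 -7.3;0.05 0.038 -0.019 -0.012 0 0 -7.2;0.05 0 0 0 0 0 0;0.05 0 0 0 0 0 0", "grip_force": 5}}

```text
time_s: 2.25
tool_pos: [0.5505, 0.3499, 0.1251]
tool_rot: [0.708, 0.706, -0.0, -0.0]
force: [-1.1, 0.1, -0.6]
width: 0.0499
finger_force: 0.0
```

```bash
python3 - <<'E'
from h import *
i=arm.camera_info("wrist"); w=arm.capture("wrist"); cv2.imwrite("pics/w1.png",w[:,:,::-1])
print(arm.sense()["joint_positions"])
for r in arm.regions_of("board_mid","wrist")[:2]:
  print(r["score"],r["mask"].sum())
  v,u=np.nonzero(r["mask"]);P=np.array([ray("wrist",a,b,.018,i)[:2] for a,b in zip(u,v)])
  print(P[:,1].min(),P[:,1].max())
  for y in np.arange(.26,.39,.02):
    q=P[abs(P[:,1]-y)<.003]
    if len(q): print(round(y,2),q[:,0].min().round(4),q[:,0].max().round(4))
E
```

```text
[5.02025746e-01 5.13657071e-01 1.48635124e+00 5.97435366e-04
 1.14217064e+00 5.04241057e-01]
0.65 11268
0.18389692012406778 0.38075331866139406
0.26 0.5041 0.5949
0.28 0.5082 0.5909
0.3 0.5082 0.5909
0.32 0.5349 0.5615
0.34 0.5344 0.5612
0.36 0.534 0.561
0.38 0.5344 0.5607
```

View pics/w1.png

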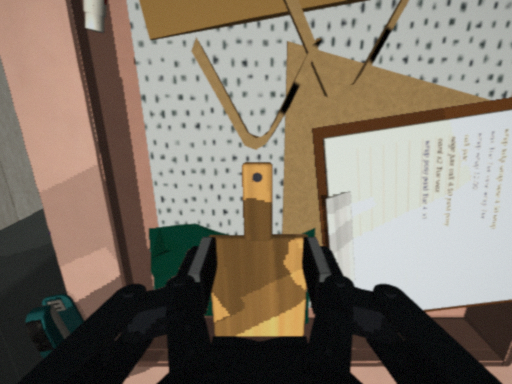

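The wrist picture shows the handle between the fingers, its end at (257,165), and nothing tall beside it. Lowering onto it.

Emit:
{"api": "carry_out", "payload": {"rows": "0.05 -0.001 0.001 -0.04 0 0 0;0.05 0 0 -0.04 0 0 0;0.05 0 0 -0.02 0 0 0;0.05 0 0 -0.009 0 0 0;0.05 0 0 0 0 0 0;0.026 0 0 0 0 0 0;0.026 0 0 0 0 0 0;0.026 0 0 0 0 0 0;0.026 0 0 0 0 0 0", "grip_force": 5}}

```text
time_s: 3.48
tool_pos: [0.5506, 0.3518, 0.0173]
tool_rot: [0.708, 0.706, 0.001, 0.0]
force: [-0.4, 2.2, 4.8]
width: 0.0273
finger_force: 23.3
```

Emit:
{"api": "carry_out", "payload": {"rows": "0.026 0 0 0.002 0 0 0;0.026 0.003 -0.007 0 0 0 -1.6;0.026 0.003 -0.007 0 0 0 -1.6;0.026 0.003 -0.007 0 0 0 -1.5;0.026 0.003 -0.007 0 0 0 -1.5;0.026 0.002 -0.007 0 0 0 -1.5;0.026 0.002 -0.006 0 0 0 -1.5;0.026 0.001 -0.004 0 0 0 0;0.026 0 0 0 0 0 0"}}

```text
time_s: 4.6
tool_pos: [0.5668, 0.3053, 0.0182]
tool_rot: [0.763, 0.647, -0.0, 0.0]
force: [0.5, -0.3, -1.6]
width: 0.0274
finger_force: 22.5
```

```bash
python3 - <<'E'
from h import *
t=arm.capture("top"); cv2.imwrite("pics/t2.png",cv2.resize(t[140:260,130:330,::-1],(800,480),interpolation=2))
for r in arm.regions_of("board_mid","top")[:1]: print(r["score"],quad("top",r["mask"],.018))
for r in arm.regions_of("step","top")[:1]: print(r["score"],quad("top",r["mask"],.025))
E
```

```text
0.87 ((553.51611328125, 213.408935546875), (156.4524688720703, 102.91120147705078), 79.00843048095703)
0.7 ((529.31005859375, 52.66200637817383), (164.6464080810547, 142.62515258789062), 80.72926330566406)
```

View pics/t2.png

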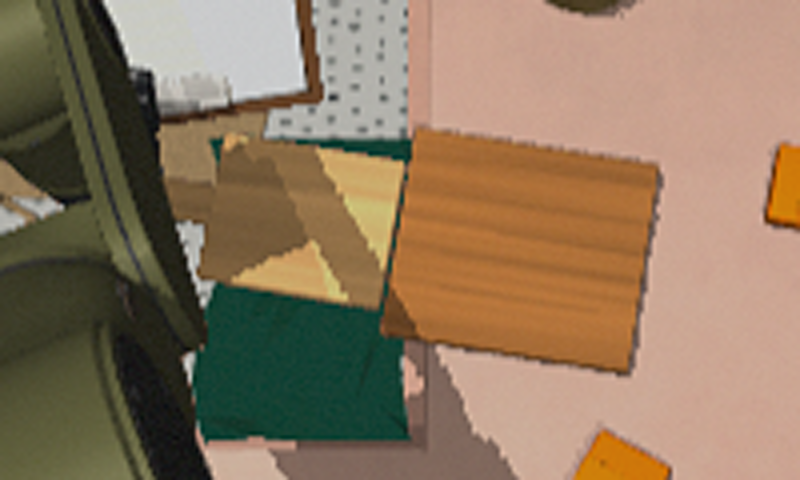

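The board's foot edge, crop (407,160)–(382,308), is parallel to the step side and centred on it, with a gap of about 4 mm. Pushing on until it makes contact.

Emit:
{"api": "carry_out", "payload": {"rows": "0.026 -0.0005 -0.003 0 0 0 0;0.026 -0.0003 -0.002 0 0 0 0;0.026 -0.0003 -0.0015 0 0 0 0;0.026 0 0 0 0 0 0"}}

```text
time_s: 5.25
tool_pos: [0.5666, 0.3026, 0.019]
tool_rot: [0.763, 0.647, 0.003, -0.001]
force: [-0.4, 8.1, -2.1]
width: 0.0276
finger_force: 22.5
```

Emit:
{"api": "carry_out", "payload": {"rows": "0.026 0 -0.0005 0.009 0 0 0;0.026 0 -0.0005 0.009 0 0 0;0.026 0 -0.001 0.009 0 0 0;0.026 -0.0003 -0.002 0.009 0 0 0;0.026 -0.0003 -0.002 0.009 0 0 0;0.026 -0.0003 -0.002 0.008 0 0 0;0.026 0 0 0 0 0 0"}}

```text
time_s: 6.12
tool_pos: [0.5653, 0.2906, 0.0719]
tool_rot: [0.763, 0.647, 0.0, 0.001]
force: [0.7, 0.1, -2.1]
width: 0.0276
finger_force: 22.1
```

```bash
python3 - <<'E'
from h import *
t=arm.capture("side");u,v=proj("side",[.56,.2,.05]).astype(int);print(u,v)
cv2.imwrite("pics/s3.png",cv2.resize(t[v-60:v+60,u-80:u+80,::-1],(800,600),interpolation=2));print(arm.sense()["torque"])
E
```

```text
243 163
[ 0.10838672 -0.10379014  0.05592416]
```

View pics/s3.png

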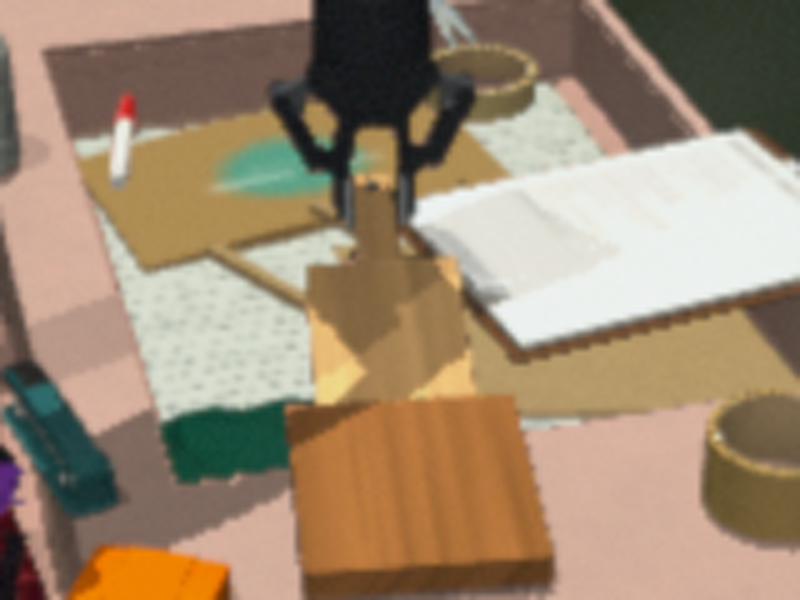

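```bash
cat >> h.py <<'E'
EX=np.array([.161,.987,0]);EY=np.array([-.987,.161,0]);C=np.array([.5287,.0530,0])
def S(p): d=np.array(p)-C; return np.array([d@EX,d@EY,d[2]])
def W(s): return C+s[0]*EX+s[1]*EY+np.array([0,0,s[2]])
def fit(cam,off=.006,y=None,show=True):
    """board angle from mask, with grip at TCP - off*z ; silhouette IoU by model"""
    T=arm.sense()["tool_pos"]; g=S(T)-np.array([0,0,off]); m=arm.regions_of("board_mid",cam)[0]["mask"]; out=[]
    i=arm.camera_info(cam)
    for a in range(-10,200,5):
        c,s=np.cos(np.radians(a)),np.sin(np.radians(a)); X=np.array([c,0,s]);Z=np.array([-s,0,c]);Y=np.array([0,1,0])
        im=np.zeros(m.shape,np.uint8)
        for x0,x1,w in((-.17,-.046,.05),(-.046,.028,.014)):
            p=np.array([proj(cam,W(g+x*X+k*w*Y+h*.006*Z),i) for x in(x0,x1) for k in(-1,1) for h in(-1,1)])
            cv2.fillConvexPoly(im,cv2.convexHull(p.astype(np.int32)),1)
        f=S(T)*0+g-.17*X
        out.append((((im>0)&m).sum()/m.sum(), ((im>0)&m).sum()/((im>0)|m).sum(),a,f.round(3).tolist()))
    out.sort(key=lambda o:-o[1]); return g.round(3),out[:4]
E
python3 - <<'E'
from h import *
print(fit("side"))
E
```

```text
(array([0.241, 0.002, 0.066]), [(np.float64(0.9769539078156313), np.float64(0.8227848101265823), 10, [0.073, 0.002, 0.036]), (np.float64(1.0), np.float64(0.7827450980392157), 15, [0.076, 0.002, 0.022]), (np.float64(0.9979959919839679), np.float64(0.7679259830377795), 20, [0.081, 0.002, 0.007]), (np.float64(0.8937875751503006), np.float64(0.7585034013605442), 100, [0.27, 0.002, -0.102])])
```

```bash
python3 - <<'E'
import re
t=open('h.py').read()
t=t.replace("        f=S(T)*0","        if occ is not None: im[occ]=0\n        f=S(T)*0").replace("i=arm.camera_info(cam)\n    for","i=arm.camera_info(cam); r=arm.regions_of('step',cam); occ=r[0]['mask'] if r else None\n    for").replace("range(-10,200,5)","range(-10,200,2)")
open('h.py','w').write(t)
E
python3 - <<'E'
from h import *
print(fit("side"))
E
```

```text
(array([0.241, 0.002, 0.065]), [(np.float64(0.9769539078156313), np.float64(0.8269720101781171), 10, [0.073, 0.002, 0.036]), (np.float64(1.0), np.float64(0.8227535037098104), 12, [0.074, 0.002, 0.03]), (np.float64(1.0), np.float64(0.8074433656957929), 14, [0.076, 0.002, 0.024]), (np.float64(1.0), np.float64(0.7939538583929993), 16, [0.077, 0.002, 0.019])])
```

```bash
python3 - <<'E'
from h import *
t=arm.capture("side"); k=12; u0,v0,w,h=215,150,60,45
im=cv2.resize(t[v0:v0+h,u0:u0+w],(w*k,h*k),interpolation=cv2.INTER_CUBIC)[:,:,::-1].copy()
g=S(arm.sense()["tool_pos"])-[0,0,.006]
for a,col in((10,(0,0,255)),(20,(255,0,0))):
  c,s=np.cos(np.radians(a)),np.sin(np.radians(a)); X=np.array([c,0,s]);Z=np.array([-s,0,c])
  for x in(-.17,-.046):
    p=[((proj("side",W(g+x*X+[0,y,0]+.006*Z))-[u0,v0]+.5)*k).astype(int) for y in(-.05,.05)]
    cv2.line(im,tuple(map(int,p[0])),tuple(map(int,p[1])),col,1)
p=[((proj("side",W(np.array([.082,y,.025])))-[u0,v0]+.5)*k).astype(int) for y in(-.07,.07)]
cv2.line(im,tuple(map(int,p[0])),tuple(map(int,p[1])),(0,255,0),1)
cv2.imwrite("pics/s4.png",im)
E
```

```text
(no output)
```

View pics/s4.png

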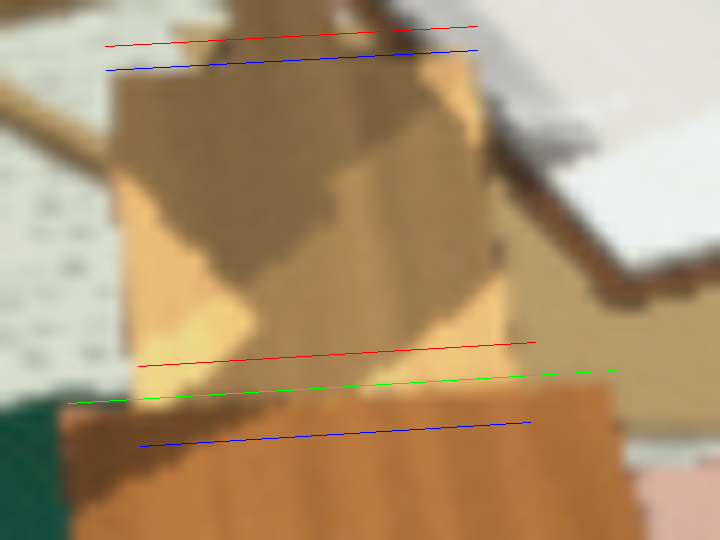

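The shoulder line matches the 20° hypothesis (blue) at about (290,60), and the foot is hidden below the step's edge (green). The board is therefore pivoting as intended, so I continue the arc.

Emit:
{"api": "carry_out", "payload": {"rows": "0.026 -0.0009 -0.0057 0.0122 0 0 0;0.026 -0.0009 -0.0057 0.0122 0 0 0;0.026 -0.0013 -0.0079 0.0118 0 0 0;0.026 -0.0013 -0.0079 0.0118 0 0 0;0.026 -0.0016 -0.01 0.0101 0 0 0;0.026 -0.0016 -0.01 0.0101 0 0 0;0.026 -0.0019 -0.0117 0.008 0 0 0;0.026 -0.0019 -0.0117 0.008 0 0 0;0.026 0 0 0 0 0 0"}}

```text
time_s: 7.5
tool_pos: [0.5536, 0.2198, 0.1562]
tool_rot: [0.763, 0.646, 0.0, 0.0]
force: [-0.1, 0.0, -2.6]
width: 0.0275
finger_force: 22.0
```

```bash
python3 - <<'E'
from h import *
arm.capture("side");print(fit("side")); arm.capture("top");print(fit("top"))
E
```

```text
(array([0.169, 0.002, 0.15 ]), [(np.float64(0.9985412107950401), np.float64(0.9256254225828262), 66, [0.1, 0.002, -0.006]), (np.float64(0.9985412107950401), np.float64(0.924375422012154), 58, [0.079, 0.002, 0.006]), (np.float64(0.9985412107950401), np.float64(0.924375422012154), 60, [0.084, 0.002, 0.003]), (np.float64(0.9985412107950401), np.float64(0.924375422012154), 62, [0.089, 0.002, -0.0])])
(array([0.17 , 0.003, 0.149]), [(np.float64(0.9743589743589743), np.float64(0.6031746031746031), 54, [0.07, 0.003, 0.012]), (np.float64(0.9887179487179487), np.float64(0.6002490660024906), 62, [0.09, 0.003, -0.001]), (np.float64(0.9835897435897436), np.float64(0.600125156445557), 58, [0.08, 0.003, 0.005]), (np.float64(0.9753846153846154), np.float64(0.5988664987405542), 56, [0.075, 0.003, 0.008])])
```

At 60° the foot is on the fence at about 0.084. Bringing the board up to upright.

Emit:
{"api": "carry_out", "payload": {"rows": "0.026 -0.0021 -0.013 0.0058 0 0 0;0.026 -0.0021 -0.013 0.0058 0 0 0;0.026 -0.0023 -0.014 0.0034 0 0 0;0.026 -0.0023 -0.014 0.0034 0 0 0;0.026 -0.0022 -0.0135 0.001 0 0 0;0.026 0 0 0 0 0 0;0.026 0 0 0 0 0 0;0.026 0 0 0 0 0 0"}}

```text
time_s: 8.8
tool_pos: [0.5423, 0.1534, 0.1745]
tool_rot: [0.762, 0.647, -0.0, -0.0]
force: [-0.2, 0.7, -3.2]
width: 0.0271
finger_force: 24.9
```

```bash
python3 - <<'E'
from h import *
t=arm.capture("side");print(fit("side")); u,v=proj("side",[.56,.13,.1]).astype(int)
cv2.imwrite("pics/s5.png",cv2.resize(t[v-60:v+60,u-80:u+80,::-1],(800,600),interpolation=2))
E
```

```text
(array([0.101, 0.003, 0.169]), [(np.float64(0.9865470852017937), np.float64(0.9224318658280922), 88, [0.096, 0.003, -0.001]), (np.float64(0.9835575485799701), np.float64(0.9222144358794674), 90, [0.101, 0.003, -0.001]), (np.float64(0.9835575485799701), np.float64(0.9222144358794674), 92, [0.107, 0.003, -0.001]), (np.float64(0.9790732436472347), np.float64(0.916083916083916), 84, [0.084, 0.003, -0.001])])
```

View pics/s5.png

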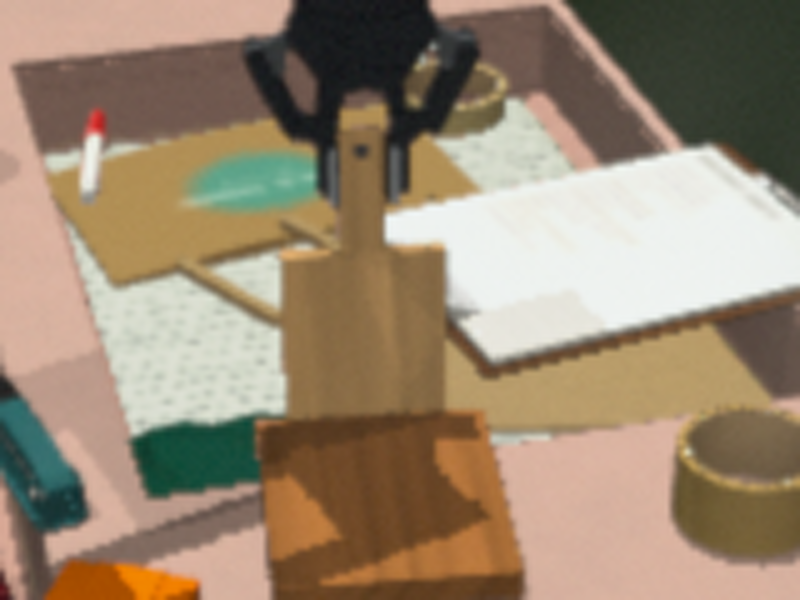

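The board stands upright behind the step: handle end at (360,130), blade bottom behind the step edge at (370,415). Leaning it over the step's edge.

Emit:
{"api": "carry_out", "payload": {"rows": "0.026 -0.0016 -0.0099 0 0 0 0;0.026 -0.0016 -0.0099 0 0 0 0;0.026 -0.0014 -0.0089 -0.0005 0 0 0;0.026 -0.0014 -0.0089 -0.0005 0 0 0;0.026 0 0 0 0 0 0;0.026 -0.0019 -0.0118 -0.0033 0 0 0;0.026 -0.0019 -0.0118 -0.0033 0 0 0;0.026 -0.0018 -0.0109 -0.0058 0 0 0;0.026 -0.0018 -0.0109 -0.0058 0 0 0;0.026 0 0 0 0 0 0"}}

```text
time_s: 10.2
tool_pos: [0.5295, 0.0681, 0.1564]
tool_rot: [0.763, 0.647, -0.0, 0.001]
force: [-0.0, -0.9, 4.5]
width: 0.0273
finger_force: 21.9
```

```bash
python3 - <<'E'
from h import *
t=arm.capture("side");print(fit("side"))
t=arm.capture("top");print(fit("top"))
E
```

```text
(array([0.015, 0.002, 0.15 ]), [(np.float64(0.935672514619883), np.float64(0.8658008658008658), 124, [0.11, 0.002, 0.01]), (np.float64(0.9438596491228071), np.float64(0.8362694300518134), 122, [0.105, 0.002, 0.006]), (np.float64(0.92046783625731), np.float64(0.8163900414937759), 120, [0.1, 0.002, 0.003]), (np.float64(0.8994152046783626), np.float64(0.8043933054393305), 118, [0.095, 0.002, 0.0])])
(array([0.016, 0.002, 0.151]), [(np.float64(0.9887640449438202), np.float64(0.40293040293040294), 118, [0.095, 0.002, 0.0]), (np.float64(1.0), np.float64(0.37648054145516074), 120, [0.101, 0.002, 0.003]), (np.float64(0.8786516853932584), np.float64(0.36507936507936506), 116, [0.09, 0.002, -0.002]), (np.float64(1.0), np.float64(0.356), 122, [0.106, 0.002, 0.006])])
```

Emit:
{"api": "carry_out", "payload": {"rows": "0.026 -0.0018 -0.0109 -0.0045 0 0 0;0.026 -0.0018 -0.0109 -0.006 0 0 0;0.026 -0.0018 -0.0109 -0.006 0 0 0;0.026 -0.0015 -0.0094 -0.0089 0 0 0;0.026 -0.0015 -0.0094 -0.0089 0 0 0;0.026 -0.0015 -0.0094 -0.0089 0 0 0;0.026 -0.0011 -0.0067 -0.0115 0 0 0;0.026 -0.0011 -0.0067 -0.0115 0 0 0;0.026 -0.0011 -0.0067 -0.0115 0 0 0;0.026 0 0 0 0 0 0"}}

```text
time_s: 11.75
tool_pos: [0.5154, -0.0109, 0.0769]
tool_rot: [0.763, 0.647, -0.001, -0.001]
force: [0.8, 0.7, -0.0]
width: 0.0276
finger_force: 20.3
```

```bash
python3 - <<'E'
from h import *
t=arm.capture("side");print(fit("side"))
t=arm.capture("top");print(fit("top"))
E
```

```text
(array([-0.065,  0.003,  0.071]), [(np.float64(0.9327731092436975), np.float64(0.16517857142857142), 160, [0.095, 0.003, 0.013]), (np.float64(1.0), np.float64(0.1650485436893204), 162, [0.097, 0.003, 0.019]), (np.float64(1.0), np.float64(0.1597315436241611), 164, [0.098, 0.003, 0.025]), (np.float64(0.773109243697479), np.float64(0.1498371335504886), 158, [0.093, 0.003, 0.008])])
(array([-0.065,  0.002,  0.072]), [(np.float64(0.9866844207723036), np.float64(0.6352336048006858), 176, [0.105, 0.002, 0.06]), (np.float64(0.9800266311584553), np.float64(0.6245226983453542), 178, [0.105, 0.002, 0.066]), (np.float64(0.9800266311584553), np.float64(0.6234646336298179), 180, [0.105, 0.002, 0.072]), (np.float64(0.9613848202396804), np.float64(0.6232196806214934), 174, [0.104, 0.002, 0.054])])
```

Emit:
{"api": "carry_out", "payload": {"rows": "0.026 -0.0006 -0.0036 -0.0085 0 0 0;0.026 -0.0005 -0.003 -0.0085 0 0 0;0.026 -0.0003 -0.002 -0.0085 0 0 0;0.026 -0.0002 -0.001 -0.007 0 0 0;0.026 0 0 -0.006 0 0 0;0.026 0 0 0 0 0 0"}}

```text
time_s: 12.8
tool_pos: [0.5142, -0.0202, 0.0391]
tool_rot: [0.763, 0.647, -0.0, -0.0]
force: [-0.0, -0.3, -0.7]
width: 0.0272
finger_force: 21.0
```

```bash
python3 - <<'E'
from h import *
t=arm.capture("top");print(fit("top")); cv2.imwrite("pics/t6.png",cv2.resize(np.hstack([t[130:250,170:330],arm.capture("side")[120:240,170:330]])[:,:,::-1],(800,300),interpolation=2))
E
```

```text
(array([-0.075,  0.002,  0.033]), [(np.float64(0.8513436249285306), np.float64(0.5939369764658955), 186, [0.094, 0.002, 0.051]), (np.float64(0.8513436249285306), np.float64(0.5932270916334661), 188, [0.094, 0.002, 0.057]), (np.float64(0.8490566037735849), np.float64(0.592814371257485), 190, [0.093, 0.002, 0.063]), (np.float64(0.8461978273299028), np.float64(0.592), 184, [0.095, 0.002, 0.045])])
```

View pics/t6.png

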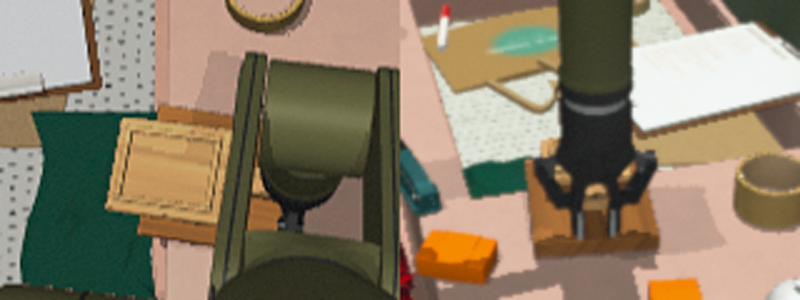

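```bash
python3 - <<'E'
from h import *
m=arm.regions_of("board_mid","top")[0]["mask"]; m=m.copy(); v,u=np.nonzero(m)
for z in(.037,.043):
  P=np.array([S(ray("top",a,b,z)) for a,b in zip(u,v)]); print(z,np.percentile(P[:,0],[0,1,50,99,100]).round(3),np.percentile(P[:,1],[0,1,99,100]).round(3))
q=[S(ray("top",170+x/2.5,130+y/2.5,.037)).round(3) for x,y in((122,118),(107,210),(232,128),(215,222))];print(q)
q=[S(ray("top",170+x/2.5,130+y/2.5,.025)).round(3) for x,y in((158,104),(138,234))];print(q)
E
```

```text
0.037 [-0.042 -0.034  0.057  0.116  0.118] [-0.052 -0.05   0.049  0.051]Traceback (most recent call last):
  File "<stdin>", line 4, in <module>
  File "h.py", line 4, in ray
    i=info or arm.camera_info(cam); V=np.array(i["view"]); R=V[:3,:3]; c=-R.T@V[:3,3]
              ~~~~~~~~~~~~~~~^^^^^
ValueError: time passes only in moves, steps and waits
```

The foot overhangs to s=0.118, so the fingers have slid towards the handle's end. The board is flat with its frame up. I'll grip more firmly and drag it 56 mm to the centre.

Emit:
{"api": "carry_out", "payload": {"rows": "0.02 0 0 0 0 0 0;0.02 0 0 0 0 0 0;0.02 -0.0005 -0.003 0 0 0 0;0.02 -0.0011 -0.0065 0 0 0 0;0.02 -0.0013 -0.008 0 0 0 0;0.02 -0.0013 -0.008 0 0 0 0;0.02 -0.0013 -0.008 0 0 0 0;0.02 -0.0013 -0.008 0 0 0 0;0.02 -0.0011 -0.007 0 0 0 0;0.02 -0.0011 -0.007 0 0 0 0;0.02 0 0 0 0 0 0;0.02 0 0 0 0 0 0", "grip_force": 40}}

```text
time_s: 14.55
tool_pos: [0.5054, -0.0761, 0.0396]
tool_rot: [0.763, 0.647, -0.0, 0.0]
force: [-1.2, -2.7, 0.6]
width: 0.0267
finger_force: 39.4
```

```bash
cat > b.py <<'E'
from h import *
arm.capture("top"); I=arm.camera_info("top"); m=arm.regions_of("board_mid","top")[0]["mask"]; v,u=np.nonzero(m)
P=np.array([S(ray("top",a,b,.037,I)) for a,b in zip(u,v)]); print(np.percentile(P[:,0],[0,1,50,99,100]).round(3),np.percentile(P[:,1],[0,1,99,100]).round(3))
for x in (-.04,-.02,0,.02,.04):
  q=P[abs(P[:,0]-x)<.004]
  if len(q): print(x,q[:,1].min().round(3),q[:,1].max().round(3))
E
python3 b.py
```

```text
[-0.078 -0.073 -0.002  0.062  0.064] [-0.053 -0.051  0.05   0.052]
-0.04 -0.053 0.05
-0.02 -0.051 0.051
0 -0.051 0.052
0.02 -0.05 0.052
0.04 -0.05 0.05
```

The board is centred: foot at 0.063, edges at ±0.051, straight. Release, rise, and go above the cream soap.

Emit:
{"api": "carry_out", "payload": {"rows": "0.05 0 0 0 0 0 0;0.05 0 0 0 0 0 0;0.05 0 0 0 0 0 0;0.05 0 0 0.04 0 0 0;0.05 0 0 0.04 0 0 0;0.07 0 0 0.04 0 0 0;0.085 0 -0.02 0.01 0 0 8;0.085 -0.003 -0.026 0 0 0 8.5;0.085 -0.003 -0.026 0 0 0 8.5;0.085 -0.004 -0.028 0 0 0 8.5;0.085 -0.004 -0.028 0 0 0 8.5;0.085 -0.004 -0.028 0 0 0 8.5;0.085 -0.004 -0.028 0 0 0 8.5;0.085 0 0 0 0 0 6.8;0.085 0 0 0 0 0 0;0.085 0 0 0 0 0 0", "grip_force": 30}}

```text
time_s: 16.65
tool_pos: [0.4832, -0.2593, 0.1694]
tool_rot: [0.29, 0.957, 0.0, -0.0]
force: [-0.2, 0.7, 0.6]
width: 0.0849
finger_force: 0.0
```

```bash
python3 b.py; python3 - <<'E'
from h import *
s=arm.sense(); print(s["joint_positions"].round(2) if hasattr(s["joint_positions"],'round') else s["joint_positions"])
i=arm.camera_info("wrist"); w=arm.capture("wrist"); cv2.imwrite("pics/w7.png",w[:,:,::-1])
for r in arm.regions_of("soap_mid","wrist")[:3]: print(r["score"],r["centre"],quad("wrist",r["mask"],.027,i),r["mask"].sum(),w[r["mask"]].mean(0))
E
```

```text
[-0.136 -0.13  -0.011  0.061  0.063] [-0.05  -0.049  0.048  0.051]
-0.04 -0.049 0.05
-0.02 -0.048 0.05
0 -0.048 0.048
0.02 -0.05 0.047
0.04 -0.05 0.047
[-0.57  0.34  1.67 -0.    1.13 -1.55]
0.97 [255.5, 179.3] ((478.2223815917969, -263.34844970703125), (52.49878692626953, 80.72789001464844), 56.38300704956055) 3664 [169.86899563 159.66866812 126.97570961]
0.72 [382.2, 182.5] ((557.453369140625, -154.04261779785156), (80.16184997558594, 61.233177185058594), 79.29840850830078) 4114 [201.93534273  99.83932912   1.79095771]
```

The wrist camera sees the cream soap (score 0.97, cream colour) at (0.479,−0.263), angle 56.4°. The board is still at the centre. Grasping.

Emit:
{"api": "carry_out", "payload": {"rows": "0.085 -0.003 -0.004 -0.04 0 0 0;0.085 0 0 -0.045 0 0 0;0.085 0 0 -0.04 0 0 0;0.085 0 0 -0.02 0 0 0;0.085 0 0 0 0 0 0;0.045 0 0 0 0 0 0;0.045 0 0 0 0 0 0;0.045 0 0 0 0 0 0;0.045 0 0 0 0 0 0;0.045 0 0 0.03 0 0 0;0.045 0 0 0.05 0 0 0;0.045 0 0 0.03 0 0 0;0.045 0 0 0 0 0 0", "grip_force": 30}}

```text
time_s: 18.48
tool_pos: [0.482, -0.2648, 0.1373]
tool_rot: [0.289, 0.957, -0.001, 0.003]
force: [0.7, -0.1, -1.0]
width: 0.0525
finger_force: 32.1
```

```bash
python3 - <<'E'
from h import *
i=arm.camera_info("wrist"); w=arm.capture("wrist")
T=np.array(arm.sense()["tool_pos"]); print(T)
for r in arm.regions_of("soap_mid","wrist")[:1]: print(r["score"],r["centre"],quad("wrist",r["mask"],T[2]+.003,i))
E
```

```text
[ 0.48078716 -0.2640207   0.13554092]
0.82 [404.4, 188.4] ((487.5139465332031, -184.0291748046875), (43.04644012451172, 33.59461212158203), 78.61940002441406)
```

Emit:
{"api": "carry_out", "payload": {"rows": "0.045 0.0054 0.0352 0 0 0 -7.3;0.045 0.0054 0.0352 0 0 0 -7.3;0.045 0.0054 0.0352 0 0 0 -7.3;0.045 0.0054 0.0352 0 0 0 -7.3;0.045 0.0054 0.0352 0 0 0 -7.3;0.045 0.0054 0.0352 0 0 0 -7.3;0.045 0.0054 0.0352 0 0 0 -7.3;0.045 0.0054 0.0352 0 0 0 -7.3;0.045 0.0054 0.0352 0 0 0 -7.2;0.045 0 0 0 0 0 0;0.045 0 0 0 0 0 0;0.045 0 0 -0.03 0 0 0;0.045 0 0 0 0 0 0"}}

```text
time_s: 20.2
tool_pos: [0.5263, 0.0519, 0.1023]
tool_rot: [0.762, 0.648, -0.003, -0.002]
force: [-1.6, -0.1, -0.8]
width: 0.0524
finger_force: 32.1
```

```bash
python3 - <<'E'
from h import *
from scipy.spatial.transform import Rotation as R
s=arm.sense(); print(S(s["tool_pos"]).round(4),R.from_quat(s["tool_rot"]).as_matrix()[:,1].round(3))
a=arm.capture("side"); w=arm.capture("wrist")
u,v=proj("side",[.53,.05,.06]).astype(int)
cv2.imwrite("pics/c8.png",np.hstack([cv2.resize(a[v-45:v+45,u-60:u+60,::-1],(400,300),interpolation=2),cv2.resize(w[:,:,::-1],(400,300))]))
E
```

```text
[-0.0014  0.0022  0.1023] [ 0.987 -0.161 -0.006]
```

View pics/c8.png

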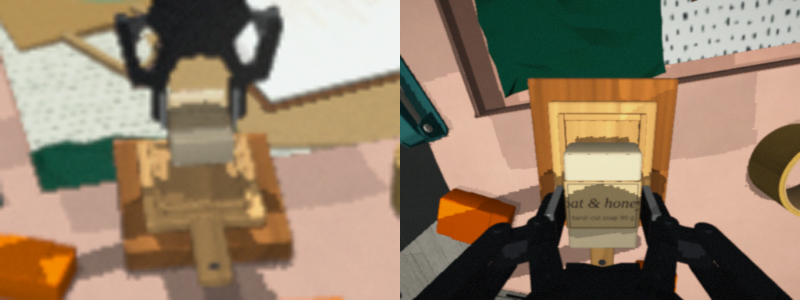

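The soap, wrist view (602,195), is held level and in line with the frame, and centred laterally. Lowering.

Emit:
{"api": "carry_out", "payload": {"rows": "0.045 0.001 0.001 -0.015 0 0 0;0.045 0.001 0 -0.012 0 0 0;0.045 0 0 -0.008 0 0 0;0.045 0 0 -0.004 0 0 0;0.045 0 0 0 0 0 0;0.045 0 0 0 0 0 0"}}

```text
time_s: 21.05
tool_pos: [0.5312, 0.0542, 0.0657]
tool_rot: [0.761, 0.648, 0.0, 0.0]
force: [-0.3, -0.5, -0.3]
width: 0.0525
finger_force: 32.1
```

Emit:
{"api": "carry_out", "payload": {"rows": "0.045 0 0 -0.0015 0 0 0;0.045 0 0 -0.001 0 0 0;0.045 0 0 -0.001 0 0 0;0.045 0 0 0 0 0 0"}}

```text
time_s: 21.55
tool_pos: [0.5311, 0.0541, 0.063]
tool_rot: [0.761, 0.648, 0.0, 0.0]
force: [-1.8, 0.8, 6.8]
width: 0.0527
finger_force: 32.9
```

Contact (about 7 N upward). Releasing and backing off.

Emit:
{"api": "carry_out", "payload": {"rows": "0.06 0 0 0 0 0 0;0.065 0 0 0 0 0 0;0.07 0 0 0.003 0 0 0;0.07 0 0 0.02 0 0 0;0.07 0 0 0.05 0 0 0;0.07 -0.02 0 0.05 0 0 0;0.07 -0.05 0 0.02 0 0 0;0.07 -0.05 0 0 0 0 0;0.07 0 0 0 0 0 0"}}

```text
time_s: 22.68
tool_pos: [0.4058, 0.0541, 0.2049]
tool_rot: [0.761, 0.648, -0.001, -0.001]
force: [1.1, 0.3, 0.2]
width: 0.0702
finger_force: 0.0
```

```bash
python3 - <<'E'
from h import *
i=arm.camera_info("wrist"); w=arm.capture("wrist")
for l,z in(("soap_mid",.064),("board_mid",.037)):
  for r in arm.regions_of(l,"wrist")[:2]:
    q=quad("wrist",r["mask"],z,i); print(l,r["score"],q,S([q[0][0]/1e3,q[0][1]/1e3,0]).round(3),w[r["mask"]].mean(0).round())
cv2.imwrite("pics/end.png",w[:,:,::-1])
for l,z in(("stapler_mid",.022),("thick_tape_mid",.022)):
  arm.capture("side")
  for r in arm.regions_of(l,"side")[:2]: print(l,r["score"],ray("side",*r["centre"],z))
E
```

```text
soap_mid 0.73 ((544.375732421875, -89.45442962646484), (45.99953079223633, 56.73434066772461), 77.49982452392578) [-0.138 -0.038  0.   ] [201. 109.   7.]
soap_mid 0.68 ((525.9324340820312, 56.57561492919922), (78.46891784667969, 60.7261848449707), 80.9303207397461) [0.003 0.003 0.   ] [217. 205. 166.]
board_mid 0.79 ((518.4727783203125, 18.12268829345703), (195.48312377929688, 100.75492095947266), 80.62763977050781) [-0.036  0.004  0.   ] [230. 192. 112.]
stapler_mid 0.93 [0.33578588 0.13964849 0.022     ]
thick_tape_mid 0.98 [0.74526767 0.01107488 0.022     ]
```

View pics/end.png

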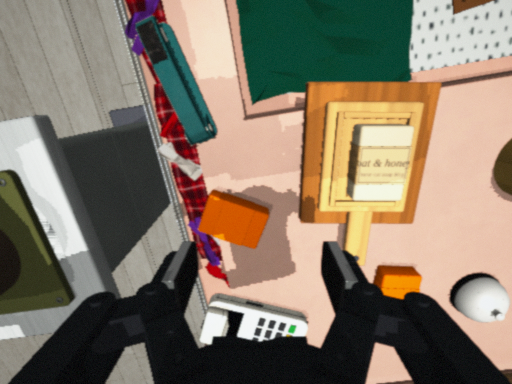

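Final view: the board is frame up on the step with the handle out on the far side. The soap lies inside the frame at about (382,163), within 3 mm of centre, and the bystanders are untouched. Handing in.

```bash
python3 -c "
from plant import arm
print(arm.hand_in())"
```

```text
the job is handed in; nothing more can be done
None
```

I stood the board up against the step, laid it over frame up and centred with its handle out on the far side, set the cream soap flat inside the frame, and handed the job in; `hand_in()` gave no verdict.

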